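# Rehang the coin gauge and fold the spare hook away

## Robot

A 7-joint arm with a two-finger parallel gripper is mounted at the origin on the work surface. World frame = base frame: x ahead of the robot, y to its left, z up, the work surface at z = 0. Lengths are in m, angles in rad, forces in N, time in s.
With the tool pointing down it reaches from about 0.425 to 0.925 m from the base axis. Payload 6.8 kg.
Tool frame: the origin (TCP) lies at the very end of the fingers, on their centre line; the grasp point (between the pads) lies 19 mm behind it; z points along the fingers, y is the line along which they close (so a half turn about z gives the same grasp; the last joint's range is limited). The gripper opens to 85 mm and grips with 20 to 120 N. Pads are 22 mm wide; open, the fingers measure 114 mm over their backs; the gripper's body (76 mm by 85 mm) begins 54 mm behind the grasp point. The pads swing forward as they close: fully open they stand 13 mm farther back than shut.
Start: joints at [-1.299, 0.477, 0.022, 1.555, -0.011, 1.109, -0.083], TCP at [0.25, 0.627, 0.197] pointing down, gripper open.
Joint ranges: [-2.96, 2.96], [-0.34, 2.1], [-1.41, 1.46], [0.24, 2.44], [-1.37, 4.51], [0.17, 1.92], [-2.96, 2.96]. Speed limits (rad/s): [2.39, 2.39, 3.14, 3.14, 3.14, 3.14, 3.14].

## Interface

Orientations are given as a unit quaternion [w, x, y, z].
In Python, from station import * gives the robot as it stands.
- The arm moves only by the tool jog_arm, never from a script. Its argument "moves" is one flat list of numbers, 7 for each row, row after row: the shift along the tool's x, y, z normalised to -1 to 1, where 1 is 20 mm, then the turn, a rotation vector about the tool's x, y, z normalised to -1 to 1, where 1 is 4 degrees, then the opening, from 0 (shut) to 1 (fully open). In form: [x, y, z, rx, ry, rz, claw, x, y, z, rx, ry, rz, claw, ...]. A call has exactly 8 rows; each row shifts and turns the commanded pose from where the row before left it, along the tool's axes as they then stand; what a row does not reach is not made up. A row lasts 1/12 s, in which the tool goes at most 41.7 mm and 7.16 degrees, less where a joint would pass 70% of its speed; a pose out of reach is approached as far as the arm can. A call with a number of a shift or a turn outside -1 to 1 is refused whole. A call with a gripper value outside its range is refused whole. The fingers move at their own pace and stop on an object; "grip_force" is the grip in N (left out, the last holds). Time passes only in rows, so rows that do not move let the fingers close, or fill a call up. It gives the time, the measured TCP pose, the force, the opening and the grip force at its end, in the units of the state.
- get_obs(): the state, without advancing time (a new reading comes with each control period).
- read_camera(name): name is "side" or "top" or "wrist"; returns a dict with "color" (400x640x3 uint8, blue, green, red), "fx", "fy", "cx", "cy" (pixels), "rvec" (rotation vector, rad) and "tvec" (3), from world to camera coordinates, as OpenCV has them. Camera axes: x right, y down, z forward; pixel columns grow to the right and rows downward; lengths in m; the calibration is good to about 2 mm. A picture is of the moment at which its call begins. There is no depth.
- hand_in(): hands the job in; it is judged then, once.
The state is a dict: "t": time; "q": joint angles; "joint_vel": joint speeds; "joint_torque": joint torques, N m; "eef_pos": TCP position; "tool_rot": TCP orientation; "contact_force": force on the tool from outside, world axes, zero at the start; "torque": the same for the moment, N m; "gripper_width": opening from 0.0 (shut) to 1.0 (fully open); "grasp_force": force on a finger pad.
Only numpy, scipy, OpenCV 4.12 (cv2) and the standard library are available. Lean on these libraries where they do the work, as an engineer would, in place of code of your own. Each camera call takes 0.05 s, during which the arm holds its last target. There are 200 camera calls.

## Task

The green coin gauge is to change boards: fold the empty hook of the other board fully down onto its stop, lift the gauge off its hook, hang it gently by its slot on the hook you lowered and let go. Then fold the emptied hook up again, fully flat against its board. Leave the medal, the flashlight and the stand of coin slabs where they are.

Things in the scene. Friction and masses are not known exactly. Their poses are not given: they have to be found in the camera images.
- board_a: board on which the gauge hangs at first: upright beech, 80 mm wide (y), 18 thick (x), 245 tall, screwed to the bench; foot 120 wide reaching 65 back. Origin: centre of the board's underside on the bench; x points out of its front (hook) face, which is at x = 9 mm, away from the robot, turned up to 0.3 rad; z up. Hook hinge: x 18, y 0 mm, z 175 mm, axis along y
- board_b: the other board, whose hook is folded at first: same shape, axes and hook as board_a, but another hinge height. Which of the two stands on the robot's left varies. On both, steel hinge cheeks 24 mm tall, to 17 mm either side of the middle, reach 28 mm in front of the origin
- hook_a (a joint): angle of board_a's fold-down hook: 0 = folded flat, upright along the board; 1.57 = fully down on its stop, level, along the board's +x (its start, with the gauge on). Steel bar 12 mm wide (y), 10 thick, its centre line 110 long from hinge axis to tip; over the last 10 mm a lip of the same width stands 12 mm off the bar: up when level, back over the board's top when folded
- hook_b (a joint): angle of board_b's hook, same shape and values; starts folded (0 to 0.05). Both hinges are stiff (0.25 N m friction, 2.5 N at the tip), stay where left and have hard end stops. This hinge is clamped anywhere from 163 to 187 mm above the bench, which no reading gives: see it or feel for it. Folded, the tip stands 110 mm above the hinge, over the board's top edge
- gauge: green plastic plate 90 mm wide (y), 180 tall (z), 8 thick (x), 0.09 to 0.18 kg, round holes low down, hanging slot 24 wide and 29 high. Origin: middle of the slot's upper edge, which rests on the hook, 55 to 67 mm from the hinge; plate top 45 mm above, bottom 135 below it. Hangs square across the hook; 22 mm of lip and bar in a 29 mm slot: it passes the lip raised 12 to 19 mm
- medal: bystander: round bronze medal, 90 mm across, 10 mm thick with its relief, lying flat; origin at the centre of its underside
- flashlight: bystander: chrome flashlight, 130 mm long (its x), 36 mm across the head, lying on the bench; origin under its middle, on the bench
- slab_stand: bystander: slotted beech stand 70 x 110 mm with three upright clear coin slabs, 102 mm tall in all; origin at the centre of its underside

How it is judged:
By the outcome, as a careful person would: the job done as asked, in the order asked, and still so for the second after the job is handed in, with the robot touching nothing.
It also fails if it takes over 72 s, if anything falls off the work surface, if the arm or the gripper's body presses on something with over 40 N, if the wrist force passes 120 N, or if a joint passes its speed limit or range.

## Working session

There is one attempt and no reset: what is moved stays moved. The work goes in short steps, Python scripts to look and compute and a tool call to move; the robot and the scene stay as the last step left them, time stands still between calls to the robot, and variables do not carry over. Pictures are saved under pics/ and viewed, at most 10 in all, crops included, and the job is handed in when it is done.

Besides the shell and the picture viewer there is one more tool, called after "Emit:" as name(argument=value, ...) on one line, values as JSON. jog_arm: Moves the arm, as the interface text tells. Scaled input: -1 to 1 covers 20 mm each way for a shift and 4 degrees each way for a turn. Its arguments: {"type":"object","properties":{"moves":{"type":"array"},"grip_force":{"type":"number"}},"required":["moves"]}

```bash
mkdir -p pics; ls
python3 - <<'E'
from station import *
import cv2
o=get_obs();print(o)
for n in("side","top","wrist"):
    c=read_camera(n);cv2.imwrite(f"pics/{n}0.png",c["color"]);print(n,{k:v for k,v in c.items() if k!="color"})
E
```

```text
pics
{'t': 0.0, 'q': array([-1.29914514,  0.4778057 ,  0.02235562,  1.55642168, -0.01151354,
        1.10928694, -0.08310195]), 'joint_vel': array([-2.93514039e-05, -2.72870400e-04,  3.72869847e-04, -6.38750987e-04,
       -8.08330668e-04, -4.23032878e-04,  4.13517373e-04]), 'joint_torque': array([-1.58396906e-03, -5.96437490e+01,  1.60650719e+00, -2.81204438e+01,
        1.22710224e-02,  9.21003259e-03,  2.96512212e-05]), 'eef_pos': array([0.25000209, 0.62631329, 0.19613488]), 'tool_rot': array([-1.05797233e-04,  1.88736745e-01,  9.82027310e-01, -8.90413032e-04]), 'contact_force': array([ 0.36147132,  0.3663563 , -0.34478332]), 'torque': array([2.68531586e-02, 4.58861514e-02, 8.43295688e-05]), 'grasp_force': 0.0, 'gripper_width': 0.9994283474209104}
side {'fx': 458.984032863377, 'fy': 458.984032863377, 'cx': 313.65195570426164, 'cy': 197.61508515450257, 'rvec': array([ 2.3216672 , -0.04997892,  0.05031873]), 'tvec': array([-0.5395991 ,  0.12183671,  0.994498  ])}
top {'fx': 375.4674662725671, 'fy': 375.4674662725671, 'cx': 325.53205400793377, 'cy': 201.30221111684756, 'rvec': array([ 2.17433569, -2.19275446,  0.16538574]), 'tvec': array([-0.01373658,  0.5638601 ,  0.74322185])}
wrist {'fx': 280.5706426938327, 'fy': 280.5706426938327, 'cx': 322.28151596520655, 'cy': 197.73643403891148, 'rvec': array([-2.36236404, -1.60181672, -0.26424772]), 'tvec': array([-0.67230863, -0.04286516,  0.38132698])}
```

View pics/side0.png

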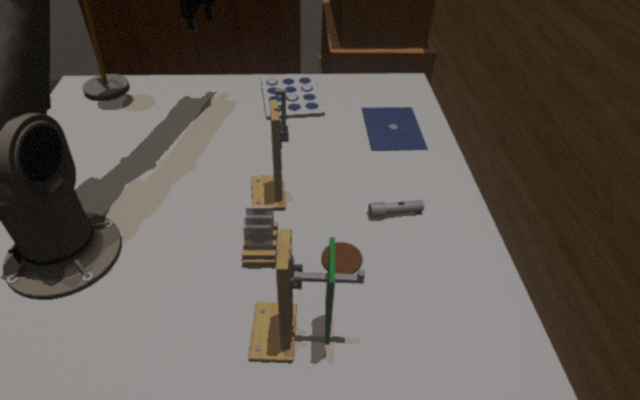

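View pics/top0.png

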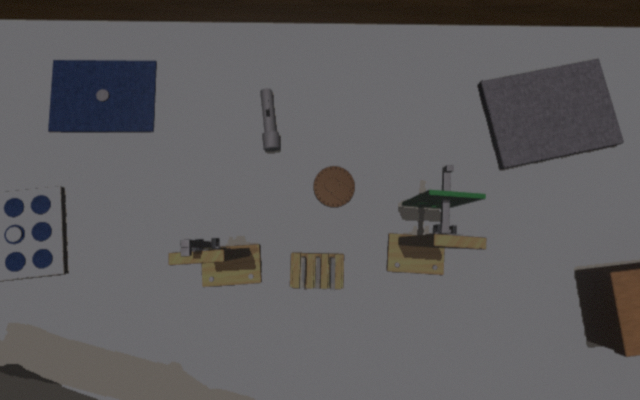

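The side view shows board_a with the gauge in front (right of the robot, side px ~(290,300), gauge edge at x≈332). Board_b is behind it (px ~(278,150)) with its hook upright. The top view shows board_a's top at ~(460,241) with the hook tip at (449,168), board_b's top at ~(196,257) with the lip at (185,247), the slab stand between them at (317,270), the medal at (334,187) and the flashlight at (270,120).

Run:
```python
import cv2,numpy as np
t=cv2.imread("pics/top0.png");s=cv2.imread("pics/side0.png")
f=lambda im,x,y,w,h:cv2.convertScaleAbs(cv2.resize(im[y:y+h,x:x+w],(400,300),interpolation=cv2.INTER_CUBIC),alpha=1.6,beta=15)
a=f(t,390,155,120,90);b=f(t,150,215,120,90);c=f(s,215,230,160,120);d=f(s,230,80,100,75)
cv2.imwrite("pics/crop0.png",np.vstack([np.hstack([a,b]),np.hstack([c,d])]))
```

```text
(no output)
```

View pics/crop0.png

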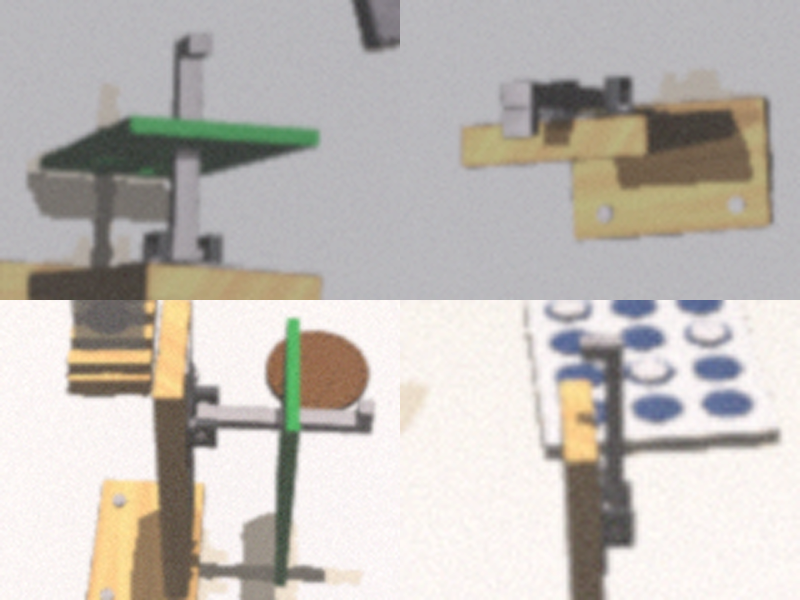

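```bash
cat > h.py <<'E'
from station import *
import cv2,numpy as np
from scipy.spatial.transform import Rotation as R
def ray(c,p):
    M=cv2.Rodrigues(c["rvec"])[0]; K=np.array([[c["fx"],0,c["cx"]],[0,c["fy"],c["cy"]],[0,0,1]])
    d=M.T@np.linalg.solve(K,np.array([p[0],p[1],1.])); return -M.T@c["tvec"],d/np.linalg.norm(d)
def onz(c,p,z):
    o,d=ray(c,p); return o+d*(z-o[2])/d[2]
def tri(c1,p1,c2,p2):
    o1,d1=ray(c1,p1);o2,d2=ray(c2,p2)
    s=np.linalg.lstsq(np.c_[d1,-d2],o2-o1,rcond=None)[0]
    a,b=o1+s[0]*d1,o2+s[1]*d2; return (a+b)/2,np.linalg.norm(a-b)
def proj(c,P): return cv2.projectPoints(np.array(P,float).reshape(-1,3),c["rvec"],c["tvec"],np.array([[c["fx"],0,c["cx"]],[0,c["fy"],c["cy"]],[0,0,1]]),None)[0][:,0]
E
python3 - <<'E'
from h import *
np.set_printoptions(precision=4,suppress=True)
t=read_camera("top");s=read_camera("side")
print("cams",ray(t,(0,0))[0],ray(s,(0,0))[0])
for n,p,z in [("a FL",(434.4,233.6),.245),("a FR",(486.6,238.1),.245),("gL",(429.4,193.1),.225),("gR",(485.4,196.4),.225),("a lip",(449.4,167.6),.192),
 ("b FL",(168.6,253.1),.245),("b FR",(224.1,249.5),.245),("b BL",(168.6,265.1),.245),("b BR",(224.1,261.8),.245),("stand",(317,256),.1),("stand lt",(291,254),.03),("stand rt",(344,254),.03),("medal",(334,187),.01),("fl near",(270,148),.02)]:
    print(n,onz(t,p,z))
print("lip b",tri(t,(184.8,247.4),s,(280.5,90.3)))
print("lip a",tri(t,(449.4,167.6),s,(215+366/2.5,230+105/2.5)))
E
```

```text
cams [0.4785 0.0135 0.8008] [ 0.4894 -0.6702  0.7787]
a FL [ 0.4905 -0.1719  0.245 ]
a FR [ 0.483  -0.2509  0.245 ]
gL [ 0.5542 -0.1734  0.225 ]
gR [ 0.5485 -0.2623  0.225 ]
a lip [ 0.6014 -0.2197  0.192 ]
b FL [0.4662 0.218  0.245 ]
b FR [0.4705 0.1387 0.245 ]
b BL [0.4491 0.2174 0.245 ]
b BR [0.4528 0.1384 0.245 ]
stand [0.4545 0.0012 0.1   ]
stand lt [0.4568 0.0527 0.03  ]
stand rt [ 0.4555 -0.0551  0.03  ]
medal [ 0.5967 -0.0378  0.01  ]
fl near [0.6791 0.0974 0.02  ]
lip b (array([0.4747, 0.1805, 0.2899]), np.float64(0.0003884000196199903))
lip a (array([ 0.6014, -0.2197,  0.1921]), np.float64(0.00021890700499910344))
```

Emit:
jog_arm(moves=[0,0,-1,0,0,-1,1,0,0,-1,0,0,-1,1,0,0,-1,0,0,-1,1,0,0,-1,0,0,-1,1,0,0,-1,0,0,-1,1,0,0,-1,0,0,-1,1,0,0,-1,0,0,-0.18,1,0,0,0,0,0,0,1], grip_force=30)

```text
t: 0.92
eef_pos: [0.2509, 0.6286, 0.3419]
tool_rot: [0.001, -0.026, 1.0, 0.003]
contact_force: [-0.4, 0.9, 1.2]
gripper_width: 0.998
grasp_force: 0.0
```

```bash
cat >> h.py <<'E'
def go(p,yaw=None):
    "mm in tool axes from measured pose to p, and rz degrees to bring tool y to world angle yaw (deg)"
    o=get_obs();q=o["tool_rot"];r=R.from_quat([q[1],q[2],q[3],q[0]])
    y=r.apply([0,1,0]);a=np.degrees(np.arctan2(y[1],y[0]))
    print("mm",np.round(r.inv().apply(np.array(p)-o["eef_pos"])*1000,1),"yaw",round(a,2),"rz",None if yaw is None else round(a-yaw,1),"tilt",np.round(r.apply([0,0,1]),4),"F",np.round(o["contact_force"],1))
E
python3 - <<'E'
from h import *
go((.481,.180,.342),92.9)
E
```

```text
mm [-206.5 -460.    -2.7] yaw 92.98 rz 0.1 tilt [ 0.002   0.0068 -1.    ] F [-0.4  0.9  1.2]
```

Emit:
jog_arm(moves=[-0.43,-0.96,0,0,0,0,1,-0.43,-0.96,0,0,0,0,1,-0.43,-0.96,0,0,0,0,1,-0.43,-0.96,0,0,0,0,1,-0.43,-0.96,0,0,0,0,1,-0.43,-0.96,0,0,0,0,1,-0.43,-0.96,0,0,0,0,1,-0.43,-0.96,0,0,0,0,1])

```text
t: 1.58
eef_pos: [0.3271, 0.4758, 0.3363]
tool_rot: [-0.0, -0.026, 1.0, -0.0]
contact_force: [0.7, 0.1, -0.3]
gripper_width: 1.0
grasp_force: 0.0
```

Emit:
jog_arm(moves=[-0.43,-0.96,0,0,0,0,1,-0.43,-0.96,0,0,0,0,1,-0.43,-0.96,0,0,0,0,1,-0.43,-0.96,0,0,0,0,1,-0.43,-0.96,0,0,0,0,1,-0.43,-0.96,0,0,0,0,1,-0.43,-0.96,0,0,0,0,1,-0.43,-0.96,0,0,0,0,1])

```text
t: 2.25
eef_pos: [0.4037, 0.326, 0.3364]
tool_rot: [-0.0, -0.026, 1.0, -0.0]
contact_force: [1.1, 0.8, 0.4]
gripper_width: 1.0
grasp_force: 0.0
```

Emit:
jog_arm(moves=[-0.43,-0.96,0,0,0,0,1,-0.43,-0.96,0,0,0,0,1,-0.43,-0.96,0,0,0,0,1,-0.43,-0.96,0,0,0,0,1,-0.43,-0.96,0,0,0,0,1,-0.43,-0.96,0,0,0,0,1,-0.43,-0.9,0,0,0,0,1,0,0,0,0,0,0,1])

```text
t: 2.92
eef_pos: [0.4722, 0.1926, 0.3366]
tool_rot: [0.0, -0.022, 1.0, -0.001]
contact_force: [0.4, 0.3, -0.6]
gripper_width: 1.001
grasp_force: 0.0
```

Run:
```python
from h import *
go((.481,.180,.263),92.9)
c=read_camera("wrist");cv2.imwrite("pics/w1.png",c["color"]);
print(proj(c,[(.481,.18,.29),(.4597,.179,.245)]))
```

```text
mm [ -8.2 -12.9  73.6] yaw 92.56 rz -0.3 tilt [ 3.0e-04 -1.9e-03 -1.0e+00] F [ 0.4  0.3 -0.6]
[[309.01829486 215.16895269]
 [310.82931775 177.65319093]]
```

View pics/w1.png

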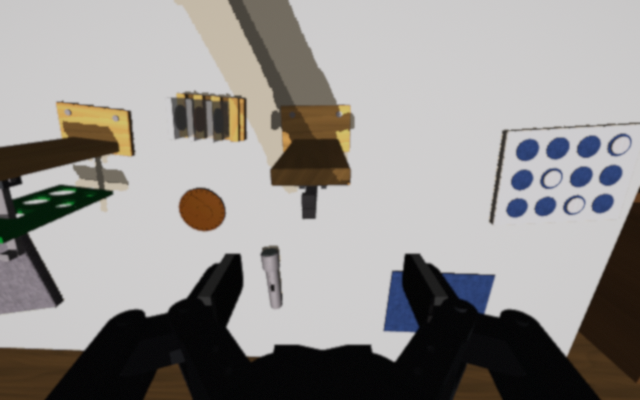

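The wrist view shows board_b's top at ~(312,162), with its folded hook at (310,200) where I predicted it. Nothing is in the way.

Emit:
jog_arm(moves=[-0.1,-0.2,0.8,0,0,0,1,-0.1,-0.2,0.8,0,0,0,1,-0.1,-0.1,0.8,0,0,0,1,0,0,0.6,0,0,0,1,0,0,0,0,0,0,1,0,0,0,0,0,0,1,0,0,0,0,0,0,1,0,0,0,0,0,0,1])

```text
t: 3.63
eef_pos: [0.4773, 0.1884, 0.2781]
tool_rot: [0.001, -0.026, 1.0, 0.0]
contact_force: [-0.3, 0.1, -0.2]
gripper_width: 1.001
grasp_force: 0.0
```

Run:
```python
from h import *
go((.481,.180,.263),92.9)
```

```text
mm [-3.2 -8.5 15. ] yaw 93.0 rz 0.1 tilt [ 0.0013  0.001  -1.    ] F [-0.3  0.1 -0.2]
```

Emit:
jog_arm(moves=[-0.08,-0.2,0.25,0,0,0,1,-0.08,-0.2,0.25,0,0,0,1,0,0,0.25,0,0,0,1,0,0,0,0,0,0,0.5,0,0,0,0,0,0,0,0,0,0,0,0,0,0,0,0,0,0,0,0,0,0,0,0,0,0,0,0], grip_force=25)

```text
t: 4.3
eef_pos: [0.4807, 0.18, 0.2623]
tool_rot: [0.0, -0.026, 1.0, 0.0]
contact_force: [0.1, 0.1, 0.1]
gripper_width: 0.295
grasp_force: 0.0
```

Emit:
jog_arm(moves=[0,0,0,0,0,0,0,0,0,0,0,0,0,0,0,0,0,0,0,0,0,0,0,0,0,0,0,0,0,0,0,0,0,0,0,0,0,0,0,0,0,0,0,0,0,0,0,0,0,0,0,0,0,0,0,0])

```text
t: 4.97
eef_pos: [0.4806, 0.1798, 0.2621]
tool_rot: [0.0, -0.026, 1.0, 0.0]
contact_force: [0.5, 1.7, -0.9]
gripper_width: 0.0
grasp_force: 0.0
```

Run:
```python
from h import *
go((.481,.180,.263),92.9)
```

```text
mm [-0.4  0.2 -0.9] yaw 92.96 rz 0.1 tilt [ 0.e+00  1.e-04 -1.e+00] F [ 0.5  1.7 -0.9]
```

Run:
```python
from h import *
s=read_camera("side")["color"];t=read_camera("top")["color"];w=read_camera("wrist")["color"]
f=lambda im,x,y,W,H:cv2.convertScaleAbs(cv2.resize(im[y:y+H,x:x+W],(400,300),interpolation=cv2.INTER_CUBIC),alpha=1.6,beta=25)
cv2.imwrite("pics/c2.png",np.vstack([np.hstack([f(s,230,60,120,90),f(t,130,195,120,90)]),np.hstack([f(w,200,100,240,180),f(s,180,0,240,180)])]))
```

```text
(no output)
```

View pics/c2.png

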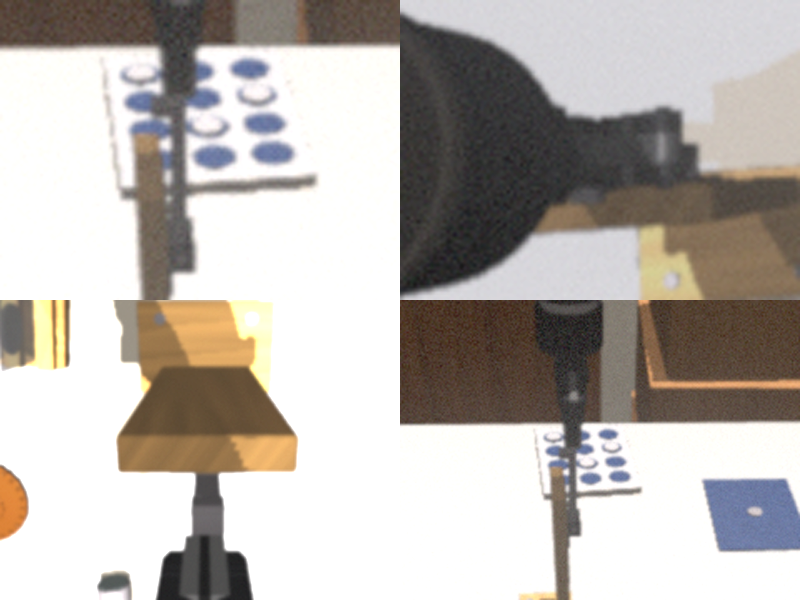

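Run:
```python
from h import *
np.set_printoptions(precision=1,suppress=True)
o=get_obs();p=o["eef_pos"]
for n in("side","top"):
    c=read_camera(n);print(n,proj(c,[p,p+[0,0,.019],p+[0,0,.03],(.475,.1805,.29),(.481,.18,.28)]))
t=read_camera("top");s=read_camera("side");
print(tri(t,(209.5,237),s,(283,89)))
```

```text
side [[283.6 102.1]
 [283.4  94.2]
 [283.3  89.5]
 [280.6  90.3]
 [283.6  94.6]]
top [[192.  242.8]
 [187.6 242.8]
 [184.9 242.8]
 [184.8 247. ]
 [187.7 242.5]]
(array([0.5, 0.1, 0.3]), np.float64(0.006934067808784947))
```

Run:
```python
from h import *
np.set_printoptions(precision=1,suppress=True)
o=get_obs();p=o["eef_pos"];print(o["gripper_width"],o["grasp_force"],o["t"])
c=read_camera("wrist");print(ray(c,(0,0))[0]-p);print(proj(c,[p,p+[0,0,.019],p+[0,0,.03],(.475,.1805,.29),(.481,.18,.28),(.47,.218,.245),(.47,.139,.245),(.4505,.139,.245)]))
s=read_camera("side")["color"][50:140,240:340]
w=c["color"][180:300,240:400]
f=lambda im:cv2.convertScaleAbs(cv2.resize(im,(400,300),interpolation=cv2.INTER_CUBIC),alpha=3,beta=30)
cv2.imwrite("pics/c3.png",np.hstack([f(s),f(w)]))
```

```text
0.00033579898892999616 0.0 5.3167
[-0.1 -0.   0.2]
[[324.4 230. ]
 [324.6 243.1]
 [324.7 251.9]
 [326.4 241.8]
 [324.9 242.8]
 [376.6 209.4]
 [269.7 204.2]
 [269.4 178.5]]
```

View pics/c3.png

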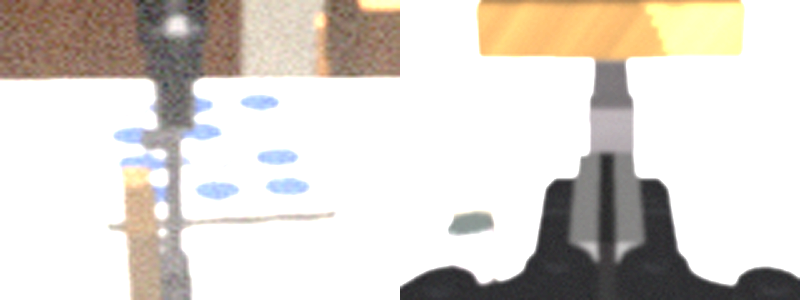

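The pictures show the shut fingers ending just above the lip: side row ≈89 and wrist row ≈241, against predicted TCP rows of 102 and 230. So the finger ends seem to be about 25 mm short of the TCP, and the fingers closed on nothing. I'll reopen, move 4 mm forward to clear the board, go lower and grip again, watching the force.

Emit:
jog_arm(moves=[-0.2,0,-0.2,0,0,0,0.7,0,0,0,0,0,0,0.7,0,0,0,0,0,0,0.7,0,0,0,0,0,0,0.7,0,0,0.3,0,0,0,0.7,0,0,0.3,0,0,0,0.7,0,0,0.3,0,0,0,0.7,0,0,0.3,0,0,0,0.7])

```text
t: 6.08
eef_pos: [0.4843, 0.1799, 0.2411]
tool_rot: [-0.0, -0.026, 1.0, -0.0]
contact_force: [-0.8, -0.5, -0.9]
gripper_width: 0.699
grasp_force: 0.0
```

Emit:
jog_arm(moves=[0,0,0,0,0,0,0.2,0,0,0,0,0,0,0,0,0,0,0,0,0,0,0,0,0,0,0,0,0,0,0,0,0,0,0,0,0,0,0,0,0,0,0,0,0,0,0,0,0,0,0,0,0,0,0,0,0])

```text
t: 6.75
eef_pos: [0.4848, 0.1807, 0.2425]
tool_rot: [0.0, -0.026, 1.0, 0.0]
contact_force: [-0.1, 2.9, 2.3]
gripper_width: 0.131
grasp_force: 28.9
```

Emit:
jog_arm(moves=[-0.33,0,0.02,0,0,0,0,-0.32,0,0.04,0,0,0,0,-0.32,0,0.06,0,0,0,0,-0.32,0,0.08,0,0,0,0,-0.31,0,0.1,0,0,0,0,-0.3,0,0.12,0,0,0,0,-0.3,0,0.14,0,0,0,0,-0.29,0,0.16,0,0,0,0])

```text
t: 7.42
eef_pos: [0.5355, 0.1831, 0.2277]
tool_rot: [0.001, -0.026, 1.0, 0.0]
contact_force: [-2.5, 3.4, 5.2]
gripper_width: 0.128
grasp_force: 26.7
```

Emit:
jog_arm(moves=[-0.27,0,0.18,0,0,0,0,-0.26,0,0.2,0,0,0,0,-0.25,0,0.21,0,0,0,0,-0.24,0,0.23,0,0,0,0,-0.22,0,0.24,0,0,0,0,-0.2,0,0.26,0,0,0,0,-0.19,0,0.27,0,0,0,0,-0.17,0,0.28,0,0,0,0])

```text
t: 8.08
eef_pos: [0.574, 0.1852, 0.1914]
tool_rot: [0.003, -0.026, 1.0, 0.001]
contact_force: [3.8, 3.9, 6.5]
gripper_width: 0.128
grasp_force: 26.3
```

Run:
```python
from h import *
o=get_obs();print(o["t"],o["eef_pos"],o["contact_force"],o["gripper_width"])
c=read_camera("side")["color"][50:140,240:360];t=read_camera("top")["color"][195:285,140:260]
f=lambda im:cv2.convertScaleAbs(cv2.resize(im,(400,300),interpolation=cv2.INTER_CUBIC),alpha=2.2,beta=30)
cv2.imwrite("pics/c4.png",np.hstack([f(c),f(t)]))
```

```text
8.0833 [0.5739515  0.18516922 0.19144135] [3.77288028 3.93090598 6.52142872] 0.12762336254740922
```

View pics/c4.png

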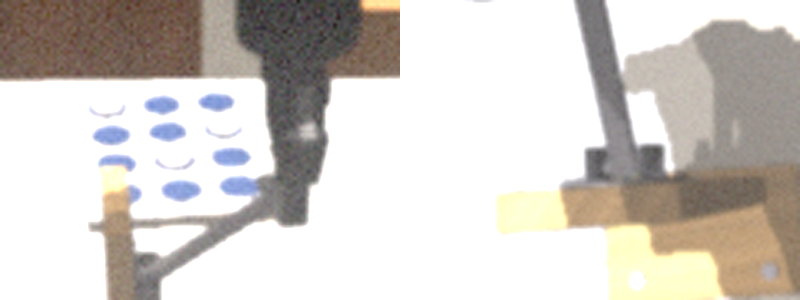

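The hook is following the fingers: the side view shows it about 60° down, held at crop (290,195). I'll finish the arc and press onto the stop.

Emit:
jog_arm(moves=[-0.15,0,0.29,0,0,0,0,-0.13,0,0.3,0,0,0,0,-0.11,0,0.31,0,0,0,0,-0.09,0,0.31,0,0,0,0,-0.07,0,0.32,0,0,0,0,-0.05,0,0.32,0,0,0,0,-0.03,0,0.32,0,0,0,0,-0.01,0,0.33,0,0,0,0])

```text
t: 8.85
eef_pos: [0.5904, 0.1861, 0.143]
tool_rot: [0.007, -0.026, 1.0, 0.001]
contact_force: [11.4, 4.1, 7.8]
gripper_width: 0.13
grasp_force: 45.2
```

Emit:
jog_arm(moves=[0,0,0.15,0,0,0,0,0,0,0.15,0,0,0,0,0,0,0.15,0,0,0,0,0,0,0,0,0,0,0,0,0,0,0,0,0,0,0,0,0,0,0,0,0,0,0,0,0,0,0,0,0,0,0,0,0,0,0])

```text
t: 9.52
eef_pos: [0.5905, 0.1862, 0.1339]
tool_rot: [0.007, -0.025, 1.0, 0.001]
contact_force: [12.1, 5.6, 4.0]
gripper_width: 0.124
grasp_force: 49.6
```

Emit:
jog_arm(moves=[-0.05,0,0.15,0,0,0,0,-0.05,0,0.15,0,0,0,0,-0.05,0,0,0,0,0,0,-0.05,0,0,0,0,0,0,0,0,0,0,0,0,0,0,0,0,0,0,0,0,0,0,0,0,0,0,0,0,0,0,0,0,0,0])

```text
t: 10.18
eef_pos: [0.5903, 0.1861, 0.1264]
tool_rot: [0.003, -0.026, 1.0, 0.001]
contact_force: [3.6, 4.4, 5.8]
gripper_width: 0.135
grasp_force: 51.1
```

Run:
```python
from h import *
c=read_camera("side")["color"][50:140,240:360];t=read_camera("top")["color"][165:285,140:300]
f=lambda im:cv2.convertScaleAbs(cv2.resize(im,(400,300),interpolation=cv2.INTER_CUBIC),alpha=2.2,beta=30)
cv2.imwrite("pics/c5.png",np.hstack([f(c),f(t)]))
```

```text
(no output)
```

View pics/c5.png

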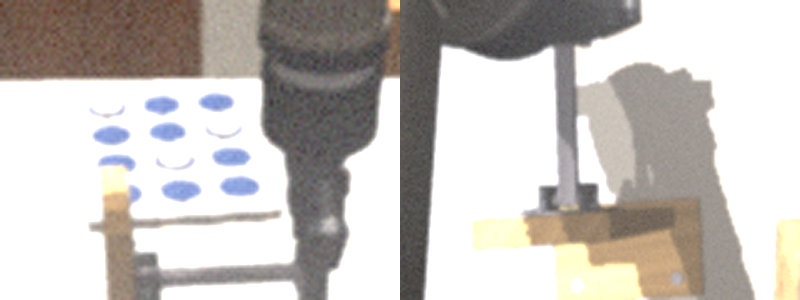

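The side view shows hook_b almost level, from crop (150,275) to (300,268). I'll release, then press the lip down with shut fingers to be sure it's on the stop.

Emit:
jog_arm(moves=[0,0,0,0,0,0,0.5,0,0,0,0,0,0,0.5,0,0,0,0,0,0,0.5,0,0,-0.8,0,0,0,0.5,0,0,-0.8,0,0,0,0.5,0,0,-0.8,0,0,0,0.3,0,0,-0.8,0,0,0,0,0,0,0,0,0,0,0])

```text
t: 10.95
eef_pos: [0.589, 0.1848, 0.192]
tool_rot: [0.002, -0.025, 1.0, 0.0]
contact_force: [-0.4, 0.2, 0.2]
gripper_width: 0.078
grasp_force: 0.0
```

Run:
```python
from h import *
go((.59,.186,.175),92.9)
o=get_obs();print(o["eef_pos"],o["gripper_width"])
s=read_camera("side")
np.set_printoptions(precision=1,suppress=True)
for a in(1.45,1.5,1.57):
  r=[(x,) for x in (0,)]
  h=np.array([.4597+.018,.18,.18]);d=np.array([np.sin(a),.05*np.sin(a),np.cos(a)])
  print(a,(proj(s,[h+.02*d,h+.108*d])-[240,50])*[3.333,3.333])
```

```text
mm [-1.   1.1 17. ] yaw 92.91 rz 0.0 tilt [ 4.3e-03  9.0e-04 -1.0e+00] F [-0.4  0.2  0.2]
[0.58897644 0.18484112 0.19196537] 0.07824646242468991
1.45 [[173.4 276.1]
 [303.1 257.6]]
1.5 [[173.5 277.3]
 [303.5 264.2]]
1.57 [[173.6 279. ]
 [303.4 273.5]]
```

Emit:
jog_arm(moves=[0.2,0,0.3,0,0,0,0,0,0,0.3,0,0,0,0,0,0,0.2,0,0,0,0,0,0,0.1,0,0,0,0,0,0,0.1,0,0,0,0,0,0,0.1,0,0,0,0,0,0,0,0,0,0,0,0,0,0,0,0,0,0])

```text
t: 11.67
eef_pos: [0.5831, 0.1851, 0.1672]
tool_rot: [-0.0, -0.026, 1.0, -0.0]
contact_force: [0.5, 0.0, -0.6]
gripper_width: -0.003
grasp_force: 0.0
```

Emit:
jog_arm(moves=[0,0,0.1,0,0,0,0,0,0,0.1,0,0,0,0,0,0,0.1,0,0,0,0,0,0,0.1,0,0,0,0,0,0,0,0,0,0,0,0,0,0,0,0,0,0,0,0,0,0,0,0,0,0,0,0,0,0,0,0])

```text
t: 12.33
eef_pos: [0.584, 0.1855, 0.1616]
tool_rot: [0.001, -0.026, 1.0, 0.001]
contact_force: [-4.3, -2.6, 13.1]
gripper_width: -0.001
grasp_force: 6.8
```

Emit:
jog_arm(moves=[0,0,0.1,0,0,0,0,0,0,0,0,0,0,0,0,0,0,0,0,0,0,0,0,-1,0,0,0,0,0,0,-1,0,0,0,0,0,0,-1,0,0,0,0,0,0,-1,0,0,0,0,0,0,-1,0,0,0,0.5])

```text
t: 13.0
eef_pos: [0.5829, 0.185, 0.2582]
tool_rot: [-0.0, -0.026, 1.0, 0.0]
contact_force: [-0.6, 0.6, -1.2]
gripper_width: 0.127
grasp_force: 0.0
```

Run:
```python
from h import *
go((.59,.0,.27),-4.3)
s=read_camera("side");t=read_camera("top")
cs=s["color"][120:180,240:340];ct=t["color"][140:260,150:310]
f=lambda im:cv2.convertScaleAbs(cv2.resize(im,(400,300),interpolation=cv2.INTER_CUBIC),alpha=2,beta=30)
cv2.imwrite("pics/c6.png",np.hstack([f(cs),f(ct)]))
```

```text
mm [   2.5 -185.1  -11.8] yaw 92.96 rz 97.3 tilt [-1.e-04  0.e+00 -1.e+00] F [-0.6  0.6 -1.2]
```

View pics/c6.png

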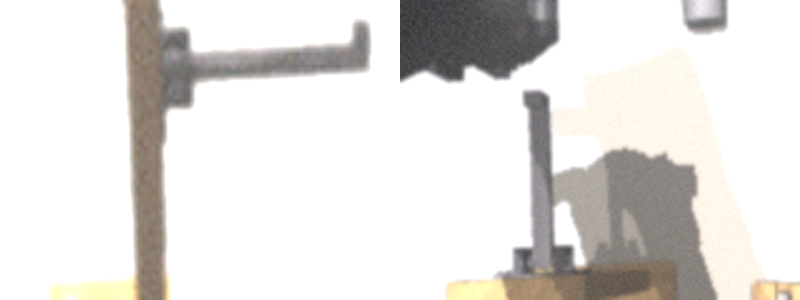

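The side view shows hook_b level with its lip top at px (330,124). In the top view it's at (204,179). Pressing met 13 N, so it's on its stop.

Run:
```python
from h import *
s=read_camera("side");t=read_camera("top")
print(tri(t,(204.4,179.2),s,(330.3,124.4)))
# gauge green mask in top: top edge
hsv=cv2.cvtColor(t["color"],cv2.COLOR_BGR2HSV);m=cv2.inRange(hsv,(45,120,70),(80,255,255))
m=cv2.morphologyEx(m,cv2.MORPH_OPEN,np.ones((2,2)))
r=cv2.minAreaRect(cv2.findNonZero(m));b=cv2.boxPoints(r);print(r,[onz(t,p,.225).round(4) for p in b])
```

```text
(array([0.58198425, 0.18130515, 0.20334537]), np.float64(0.0013767884885130123))
((459.49407958984375, 195.07644653320312), (47.1683464050293, 2.377591848373413), 4.39870548248291) [array([ 0.552 , -0.1836,  0.225 ]), array([ 0.5558, -0.184 ,  0.225 ]), array([ 0.5496, -0.2587,  0.225 ]), array([ 0.5459, -0.2582,  0.225 ])]
```

Emit:
jog_arm(moves=[0,-1,0,0,0,0,0.5,0,-1,0,0,0,0,0.5,0,-1,0,0,0,0,0.5,0,-1,0,0,0,0,0.5,0,-1,0,0,0,0,0.5,0,-1,0,0,0,0,0.5,0,-1,0,0,0,0,0.5,0,-1,0,0,0,0,0.5])

```text
t: 13.87
eef_pos: [0.5904, 0.0243, 0.2556]
tool_rot: [-0.001, -0.026, 1.0, -0.0]
contact_force: [0.8, 0.2, -0.4]
gripper_width: 0.502
grasp_force: 0.0
```

Emit:
jog_arm(moves=[0,0,0,0,0,1,0.5,0,0,0,0,0,1,0.5,0,0,0,0,0,1,0.5,0,0,0,0,0,1,0.5,0,0,0,0,0,1,0.5,0,0,0,0,0,1,0.5,0,0,0,0,0,1,0.5,0,0,0,0,0,1,0.5])

```text
t: 14.53
eef_pos: [0.5904, 0.0253, 0.2556]
tool_rot: [-0.001, 0.252, 0.968, -0.001]
contact_force: [-0.3, -0.2, 0.0]
gripper_width: 0.501
grasp_force: 0.0
```

Emit:
jog_arm(moves=[0,0,0,0,0,1,0.5,0,0,0,0,0,1,0.5,0,0,0,0,0,1,0.5,0,0,0,0,0,1,0.5,0,0,0,0,0,1,0.5,0,0,0,0,0,1,0.5,0,0,0,0,0,1,0.5,0,0,0,0,0,1,0.5])

```text
t: 15.2
eef_pos: [0.5904, 0.0253, 0.2556]
tool_rot: [-0.001, 0.509, 0.861, -0.001]
contact_force: [-1.1, -0.5, -0.5]
gripper_width: 0.502
grasp_force: 0.0
```

Emit:
jog_arm(moves=[0,0,0,0,0,1,0.5,0,0,0,0,0,1,0.5,0,0,0,0,0,1,0.5,0,0,0,0,0,1,0.5,0,0,0,0,0,1,0.5,0,0,0,0,0,1,0.5,0,0,0,0,0,1,0.5,0,0,0,0,0,1,0.5])

```text
t: 15.87
eef_pos: [0.5904, 0.0254, 0.2557]
tool_rot: [-0.001, 0.727, 0.687, -0.001]
contact_force: [0.7, -0.3, 0.3]
gripper_width: 0.5
grasp_force: 0.0
```

Run:
```python
from h import *
go((.5514,-.218,.258),-4.3)
```

```text
mm [-245.2  -25.2   -2.1] yaw -3.24 rz 1.1 tilt [-2.6e-03 -7.0e-04 -1.0e+00] F [ 0.7 -0.3  0.3]
```

Emit:
jog_arm(moves=[-0.94,0.1,0,0,0,0.27,0,-0.94,0.1,0,0,0,0,0,-0.94,0.1,0,0,0,0,0,-0.94,0.1,0,0,0,0,0,-0.94,0.1,0,0,0,0,0,-0.94,0.1,0,0,0,0,0,-0.94,0.1,0,0,0,0,0,-0.94,0.1,0,0,0,0,0])

```text
t: 16.53
eef_pos: [0.5959, -0.1265, 0.2557]
tool_rot: [-0.001, 0.732, 0.681, -0.001]
contact_force: [0.3, -0.6, 0.5]
gripper_width: 0.001
grasp_force: 0.0
```

Emit:
jog_arm(moves=[-0.94,0.1,0,0,0,0,0,-0.94,0.1,0,0,0,0,0,-0.94,0.1,0,0,0,0,0,-0.94,0.1,0,0,0,0,0,-0.94,0,0.5,0,0,0,0,0,0,1,0,0,0,0,0,0,1,0,0,0,0,0,0,0.7,0,0,0,0])

```text
t: 17.2
eef_pos: [0.5963, -0.2201, 0.19]
tool_rot: [-0.002, 0.732, 0.681, -0.001]
contact_force: [-0.6, 0.2, -1.3]
gripper_width: 0.002
grasp_force: 0.0
```

Run:
```python
from h import *
go((.6,-.22,.161),-4.3)
```

```text
mm [ 0.3  3.8 29. ] yaw -4.18 rz 0.1 tilt [-4.e-03  8.e-04 -1.e+00] F [-0.6  0.2 -1.3]
```

Emit:
jog_arm(moves=[0,0.2,0.4,0,0,0,0,0,0,0.4,0,0,0,0,0,0,0.2,0,0,0,0,0,0,0.15,0,0,0,0,0,0,0.1,0,0,0,0,0,0,0.1,0,0,0,0,0,0,0,0,0,0,0,0,0,0,0,0,0,0])

```text
t: 17.87
eef_pos: [0.6022, -0.2205, 0.1667]
tool_rot: [0.0, 0.732, 0.681, 0.0]
contact_force: [-0.1, 1.1, 0.1]
gripper_width: 0.003
grasp_force: 0.0
```

Emit:
jog_arm(moves=[0,0,0.15,0,0,0,0,0,0,0.1,0,0,0,0,0,0,0.1,0,0,0,0,0,0,0.1,0,0,0,0,0,0,0,0,0,0,0,0,0,0,0,0,0,0,0,0,0,0,0,0,0,0,0,0,0,0,0,0])

```text
t: 18.53
eef_pos: [0.6021, -0.2204, 0.1574]
tool_rot: [0.0, 0.732, 0.681, 0.0]
contact_force: [0.1, 0.2, 1.6]
gripper_width: 0.003
grasp_force: 0.9
```

Emit:
jog_arm(moves=[0,0,0.1,0,0,0,0,0,0,0,0,0,0,0,0,0,0,0,0,0,0,0,0,0,0,0,0,0,0,0,0,0,0,0,0,0,0,0,0,0,0,0,0,0,0,0,0,0,0,0,0,0,0,0,0,0])

```text
t: 19.2
eef_pos: [0.6023, -0.2206, 0.1561]
tool_rot: [0.0, 0.732, 0.681, 0.0]
contact_force: [-1.8, 0.1, 7.6]
gripper_width: -0.001
grasp_force: 3.8
```

Emit:
jog_arm(moves=[0,0,-1,0,0,0,0.5,0,0,-1,0,0,0,0.5,0,0,-1,0,0,0,0.5,0,0,-1,0,0,0,0.5,0,-0.64,0,0,0,0,0.5,0,-0.64,0,0,0,0,0.5,-0.06,-0.64,0,0,0,0,0.5,0,-0.64,0,0,0,0,0.5])

```text
t: 19.87
eef_pos: [0.5502, -0.2181, 0.235]
tool_rot: [-0.0, 0.732, 0.681, -0.0]
contact_force: [0.1, -0.3, -0.1]
gripper_width: 0.499
grasp_force: 0.0
```

Emit:
jog_arm(moves=[0,0,0,0,0,0,0.5,0,0,0.4,0,0,0,0.5,0,0,0.4,0,0,0,0.5,0,0,0.2,0,0,0,0.5,0,0,0,0,0,0,0.5,0,0,0,0,0,0,0.5,0,0,0,0,0,0,0.5,0,0,0,0,0,0,0.5])

```text
t: 20.53
eef_pos: [0.5512, -0.2181, 0.2154]
tool_rot: [0.0, 0.732, 0.681, 0.0]
contact_force: [0.4, 0.0, 0.4]
gripper_width: 0.5
grasp_force: 0.0
```

Run:
```python
from h import *
go((.5508,-.218,.158),-4.3)
c=read_camera("wrist");cv2.imwrite("pics/w10.png",c["color"])
print(proj(c,[(.5542,-.1734,.225),(.5485,-.2623,.225)]))
hsv=cv2.cvtColor(c["color"],cv2.COLOR_BGR2HSV);m=cv2.inRange(hsv,(45,100,40),(85,255,255))
for x in range(150,520,40):
    y=np.flatnonzero(m[:,x]);print(x,(y.min(),y.max()) if len(y) else None)
```

```text
mm [ 0.1 -0.4 57.4] yaw -4.12 rz 0.2 tilt [ 3.e-04 -3.e-04 -1.e+00] F [0.4 0.  0.4]
[[322.42171386 166.47003534]
 [323.37050077 289.76876815]]
150 None
190 None
230 None
270 None
310 None
350 None
390 None
430 None
470 None
510 None
```

Emit:
jog_arm(moves=[0,0,0.4,0,0,0,0.5,0,0,0.4,0,0,0,0.5,0,0,0.4,0,0,0,0.5,0,0,0.4,0,0,0,0.5,0,0,0.3,0,0,0,0.5,0,0,0.3,0,0,0,0.5,0,0,0.3,0,0,0,0.5,0,0,0.3,0,0,0,0.5])

```text
t: 21.25
eef_pos: [0.5509, -0.218, 0.1587]
tool_rot: [-0.0, 0.732, 0.681, -0.0]
contact_force: [0.2, -1.2, -0.3]
gripper_width: 0.495
grasp_force: 0.0
```

Emit:
jog_arm(moves=[0,0,0,0,0,0,0.35,0,0,0,0,0,0,0.25,0,0,0,0,0,0,0.2,0,0,0,0,0,0,0.15,0,0,0,0,0,0,0.1,0,0,0,0,0,0,0,0,0,0,0,0,0,0,0,0,0,0,0,0,0], grip_force=35)

```text
t: 21.92
eef_pos: [0.5513, -0.2181, 0.1597]
tool_rot: [0.0, 0.732, 0.681, 0.0]
contact_force: [0.8, -0.3, 2.2]
gripper_width: 0.085
grasp_force: 36.4
```

Emit:
jog_arm(moves=[0,0,0,0,0,0,0,0,0,0,0,0,0,0,0,0,0,0,0,0,0,0,0,0,0,0,0,0,0,0,0,0,0,0,0,0,0,0,0,0,0,0,0,0,0,0,0,0,0,0,0,0,0,0,0,0])

```text
t: 22.58
eef_pos: [0.5513, -0.218, 0.1595]
tool_rot: [0.0, 0.732, 0.681, 0.0]
contact_force: [1.0, -0.4, 3.8]
gripper_width: 0.086
grasp_force: 36.8
```

Emit:
jog_arm(moves=[0,0,-0.2,0,0,0,0,0,0,-0.2,0,0,0,0,0,0,-0.2,0,0,0,0,0,0,-0.2,0,0,0,0,0,0,0,0,0,0,0,0,0,0,0,0,0,0,0,0,0,0,0,0,0,0,0,0,0,0,0,0])

```text
t: 23.25
eef_pos: [0.5507, -0.2178, 0.1751]
tool_rot: [-0.0, 0.732, 0.681, -0.0]
contact_force: [0.1, -0.1, -0.8]
gripper_width: 0.083
grasp_force: 36.1
```

Emit:
jog_arm(moves=[0,0.3,0,0,0,0,0,0,0.5,0,0,0,0,0,0,0.5,0,0,0,0,0,0,0.5,0,0,0,0,0,0,0.5,0,0,0,0,0,0,0.5,0,0,0,0,0,0,0.5,0,0,0,0,0,0,0.5,0,0,0,0,0])

```text
t: 23.92
eef_pos: [0.6279, -0.2235, 0.1751]
tool_rot: [-0.0, 0.732, 0.681, -0.0]
contact_force: [-0.4, -0.4, -1.7]
gripper_width: 0.086
grasp_force: 36.1
```

Run:
```python
from h import *
o=get_obs();print(o["eef_pos"],o["contact_force"])
# hook_b axis: lip-top tip and board centre
go((.655,.1825,.215),2.9)
```

```text
[ 0.62786613 -0.22347386  0.17510866] [-0.44034343 -0.40634042 -1.66095331]
mm [406.9  -2.1 -39.9] yaw -4.11 rz -7.0 tilt [-2.e-04 -1.e-04 -1.e+00] F [-0.4 -0.4 -1.7]
```

Emit:
jog_arm(moves=[0,0,-1,0,0,-1,0,0,0,-1,0,0,-0.75,0,0.3,0.1,0,0,0,0,0,0.7,0.1,0,0,0,0,0,1,0.1,0,0,0,0,0,1,0.1,0,0,0,0,0,1,0.1,0,0,0,0,0,1,0.1,0,0,0,0,0])

```text
t: 24.58
eef_pos: [0.6333, -0.12, 0.2138]
tool_rot: [-0.001, 0.689, 0.725, -0.0]
contact_force: [-0.3, -0.8, -0.9]
gripper_width: 0.088
grasp_force: 36.1
```

Emit:
jog_arm(moves=[1,0.1,0,0,0,0,0,1,0.1,0,0,0,0,0,1,0.1,0,0,0,0,0,1,0.1,0,0,0,0,0,1,0.1,0,0,0,0,0,1,0.1,0,0,0,0,0,1,0.1,0,0,0,0,0,1,0.1,0,0,0,0,0])

```text
t: 25.25
eef_pos: [0.6407, 0.0405, 0.2139]
tool_rot: [-0.001, 0.689, 0.725, -0.001]
contact_force: [-0.1, -0.1, -1.5]
gripper_width: 0.09
grasp_force: 36.1
```

Emit:
jog_arm(moves=[1,0.1,0,0,0,0,0,1,0.1,0,0,0,0,0,1,0.1,0,0,0,0,0,1,0.1,0,0,0,0,0,1,0.1,0,0,0,0,0,1,0.1,0,0,0,0,0,0.7,0.1,0,0,0,0,0,0.3,0.1,0,0,0,0,0])

```text
t: 25.92
eef_pos: [0.6493, 0.1828, 0.2139]
tool_rot: [-0.001, 0.688, 0.726, -0.0]
contact_force: [0.4, 0.9, -1.3]
gripper_width: 0.089
grasp_force: 36.1
```

Emit:
jog_arm(moves=[0,0,0,0,0,0,0,0,0,0,0,0,0,0,0,0,0,0,0,0,0,0,0,0,0,0,0,0,0,0,0,0,0,0,0,0,0,0,0,0,0,0,0,0,0,0,0,0,0,0,0,0,0,0,0,0])

```text
t: 26.58
eef_pos: [0.6506, 0.1781, 0.2153]
tool_rot: [-0.0, 0.689, 0.725, 0.0]
contact_force: [-0.2, 0.4, 0.1]
gripper_width: 0.088
grasp_force: 36.1
```

Run:
```python
from h import *
o=get_obs();print(o["eef_pos"],o["contact_force"],o["gripper_width"])
go((.655,.1893,.182),2.9)
s=read_camera("side");t=read_camera("top")
for n,c in(("s",s),("t",t)):
    hsv=cv2.cvtColor(c["color"],cv2.COLOR_BGR2HSV);m=cv2.inRange(hsv,(45,110,40),(85,255,255))
    y,x=np.nonzero(m);print(n,len(x),x.min(),x.max(),y.min(),y.max())
# hook-b dark lip in side view: expected px for hinge .182
print(proj(s,[(.588,.185,.199)]),proj(t,[(.588,.185,.199)]),proj(s,[(.655,.189,.267)]))
```

```text
[0.65059397 0.17805664 0.2153482 ] [-0.2058425   0.36333559  0.06444132] 0.08797254608391805
mm [11.   5.  33.3] yaw 2.86 rz -0.0 tilt [ 0.e+00  1.e-04 -1.e+00] F [-0.2  0.4  0.1]Traceback (most recent call last):
  File "<stdin>", line 7, in <module>
    return umr_minimum(a, axis, None, out, keepdims, initial, where)
ValueError: zero-size array to reduction operation minimum which has no identity
```

Emit:
jog_arm(moves=[0.2,0.05,0.33,0,0,0,0,0.2,0.1,0.33,0,0,0,0,0.15,0.1,0.33,0,0,0,0,0,0,0.33,0,0,0,0,0,0,0.33,0,0,0,0,0,0,0,0,0,0,0,0,0,0,0,0,0,0,0,0,0,0,0,0,0])

```text
t: 27.35
eef_pos: [0.6552, 0.1892, 0.1824]
tool_rot: [0.0, 0.689, 0.725, 0.0]
contact_force: [0.4, -0.1, 0.0]
gripper_width: 0.09
grasp_force: 36.1
```

Run:
```python
from h import *
np.set_printoptions(precision=1,suppress=True)
o=get_obs();print(o["eef_pos"],o["contact_force"],o["gripper_width"])
go((.538,.1835,.182),2.9)
s=read_camera("side");t=read_camera("top");w=read_camera("wrist")
P=[(.588,.185,.199),(.655,.189,.232),(.655,.189,.187),(.655,.144,.052)]
for c in(s,t,w):print(proj(c,P))
f=lambda im:cv2.convertScaleAbs(cv2.resize(im,(400,300),interpolation=cv2.INTER_CUBIC),alpha=2,beta=30)
cv2.imwrite("pics/c7.png",np.vstack([np.hstack([f(s["color"][90:210,260:420]),f(t["color"][110:260,120:320])]),np.hstack([f(w["color"]),f(w["color"][130:310,200:440])])]))
```

```text
[0.7 0.2 0.2] [ 0.4 -0.1  0. ] 0.09001224820054309
mm [   0.1 -117.3    0.4] yaw 2.86 rz -0.0 tilt [ 0. -0. -1.] F [ 0.4 -0.1  0. ]
[[332.5 125.1]
 [363.4 111.1]
 [361.6 128.2]
 [358.8 186. ]]
[[202.9 175.5]
 [195.3 128.7]
 [203.5 136.9]
 [245.  155.7]]
[[217.1 239.5]
 [322.6 267.6]
 [322.5 230.3]
 [320.4 215.2]]
```

View pics/c7.png

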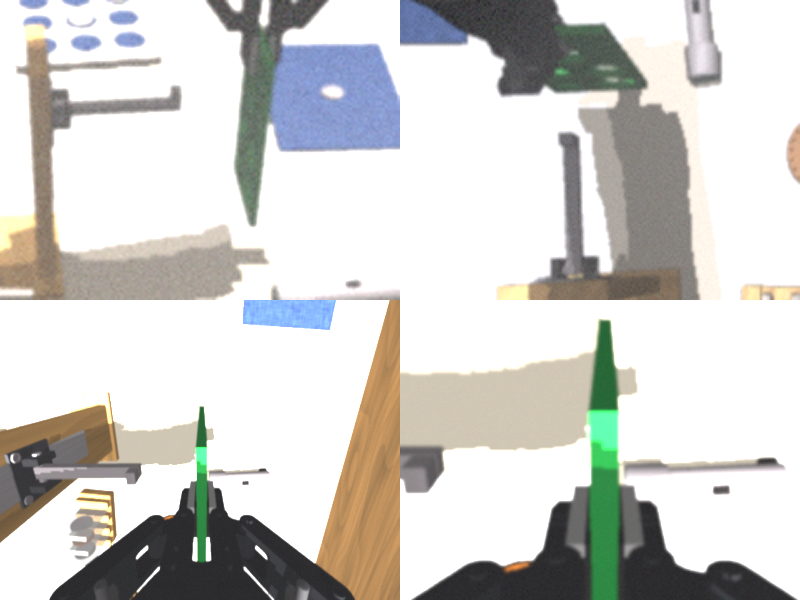

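The gauge hangs square in the grip: near bottom corner at side px (361,179), as predicted for its raised height. Hook_b's lip top is at side px (330,125), matching a hinge height of 182 mm. I'll move in over the lip.

Emit:
jog_arm(moves=[0,-0.4,0,0,0,0,0,0,-0.5,0,0,0,0,0,0,-0.5,0,0,0,0,0,0,-0.5,0,0,0,0,0,0,-0.4,0,0,0,0,0,0,-0.3,0,0,0,0,0,0,-0.3,0,0,0,0,0,0,-0.3,0,0,0,0,0])

```text
t: 28.17
eef_pos: [0.5906, 0.1863, 0.1825]
tool_rot: [0.0, 0.689, 0.725, 0.0]
contact_force: [0.6, 0.1, -0.5]
gripper_width: 0.085
grasp_force: 36.1
```

Emit:
jog_arm(moves=[0,-0.3,0,0,0,0,0,0,-0.3,0,0,0,0,0,0,-0.3,0,0,0,0,0,0,-0.3,0,0,0,0,0,0,0,0,0,0,0,0,0,0,0,0,0,0,0,0,0,0,0,0,0,0,0,0,0,0,0,0,0])

```text
t: 28.83
eef_pos: [0.5675, 0.1851, 0.1824]
tool_rot: [0.0, 0.689, 0.725, 0.0]
contact_force: [0.2, 0.0, -0.9]
gripper_width: 0.086
grasp_force: 36.0
```

Emit:
jog_arm(moves=[0,-0.3,0,0,0,0,0,0,-0.4,0,0,0,0,0,0,-0.4,0,0,0,0,0,0,-0.3,0,0,0,0,0,0,0,0.15,0,0,0,0,0,0,0.15,0,0,0,0,0,0,0.15,0,0,0,0,0,0,0.1,0,0,0,0])

```text
t: 29.5
eef_pos: [0.5392, 0.1837, 0.1708]
tool_rot: [0.0, 0.689, 0.725, -0.0]
contact_force: [-0.5, 0.8, -1.1]
gripper_width: 0.086
grasp_force: 36.0
```

Emit:
jog_arm(moves=[0,0,0.05,0,0,0,0,0,0,0.05,0,0,0,0,0,0,0.05,0,0,0,0,0,0,0,0,0,0,0,0,0,0,0,0,0,0,0,0,0,0,0,0,0,0,0,0,0,0,0,0,0,0,0,0,0,0,0])

```text
t: 30.17
eef_pos: [0.5392, 0.1837, 0.1684]
tool_rot: [0.0, 0.689, 0.725, 0.0]
contact_force: [0.3, -0.0, -1.2]
gripper_width: 0.085
grasp_force: 36.0
```

Emit:
jog_arm(moves=[0,0,0.05,0,0,0,0,0,0,0.05,0,0,0,0,0,0,0,0,0,0,0,0,0,0,0,0,0,0,0,0,0,0,0,0,0,0,0,0,0,0,0,0,0,0,0,0,0,0,0,0,0,0,0,0,0,0])

```text
t: 30.83
eef_pos: [0.5392, 0.1838, 0.1663]
tool_rot: [0.0, 0.689, 0.725, 0.0]
contact_force: [0.4, -0.5, 0.7]
gripper_width: 0.087
grasp_force: 36.4
```

Emit:
jog_arm(moves=[0,0,0.02,0,0,0,0,0,0,0,0,0,0,0.12,0,0,0,0,0,0,0.2,0,0,0,0,0,0,0.3,0,0,0,0,0,0,0.4,0,0,0,0,0,0,0.45,0,0,0,0,0,0,0.45,0,0,0,0,0,0,0.45])

```text
t: 31.5
eef_pos: [0.5392, 0.1837, 0.1659]
tool_rot: [0.0, 0.689, 0.725, -0.0]
contact_force: [-0.9, 0.3, -0.4]
gripper_width: 0.449
grasp_force: 0.0
```

Emit:
jog_arm(moves=[0,0,-0.2,0,0,0,0.45,0,0,-0.4,0,0,0,0.45,0,0,-0.6,0,0,0,0.45,0,0,-0.8,0,0,0,0.45,0,0,-1,0,0,0,0.45,0,0,-1,0,0,0,0.45,0,0,-0.5,0,0,0,0.45,0,0,0,0,0,0,0.45])

```text
t: 32.17
eef_pos: [0.5409, 0.1841, 0.2592]
tool_rot: [0.001, 0.689, 0.725, 0.003]
contact_force: [0.1, 0.2, -0.3]
gripper_width: 0.449
grasp_force: 0.0
```

Run:
```python
from h import *
np.set_printoptions(precision=4,suppress=True)
o=get_obs();print(o["eef_pos"],o["contact_force"],o["gripper_width"])
s=read_camera("side");t=read_camera("top")
for n,c in(("s",s),("t",t)):
    b,g,r=[c["color"][...,i].astype(int) for i in range(3)]
    m=((g>b+12)&(g>r+12)).astype(np.uint8);m=cv2.morphologyEx(m,cv2.MORPH_OPEN,np.ones((2,2),np.uint8))
    k,l,st,_=cv2.connectedComponentsWithStats(m)
    print(n,[list(x) for x in st[1:] if x[4]>30])
X=np.array([.538,.1835,.187])
P=[X+[0,.045,.045],X+[0,-.045,.045],X+[0,.045,-.135],X+[0,-.045,-.135]]
print(proj(s,P),proj(t,P))
```

```text
[0.5409 0.1841 0.2592] [ 0.0973  0.1845 -0.2635] 0.44869818832759417
s []
t []
[[309.4131 102.0812]
 [311.351  124.784 ]
 [308.3799 164.5831]
 [310.0368 188.4935]] [[166.4107 204.6146]
 [227.0751 204.2259]
 [201.1023 213.8746]
 [247.0389 213.533 ]]
```

```bash
cat >> h.py <<'E'
def green(c):
    I=cv2.GaussianBlur(c["color"],(3,3),0).astype(int);b,g,r=I[...,0],I[...,1],I[...,2]
    m=((g>1.15*b+3)&(g>1.15*r+3)).astype(np.uint8);m=cv2.morphologyEx(m,cv2.MORPH_OPEN,np.ones((2,2),np.uint8))
    st=cv2.connectedComponentsWithStats(m)[2]; return [x.tolist() for x in st[1:] if x[4]>25]
E
python3 - <<'E'
from h import *
for n in("side","top","wrist"):
    c=read_camera(n);print(n,green(c))
    if n=="side": print(c["color"][130:190:8,306:314:2].tolist())
go((.588,.1,.259),85.7)
E
```

```text
side [[309, 104, 4, 8, 28]]
[[[59, 63, 66], [51, 50, 50], [36, 40, 33], [33, 44, 34]], [[132, 136, 138], [47, 50, 48], [37, 40, 36], [36, 45, 39]], [[135, 136, 139], [47, 54, 48], [38, 44, 38], [39, 48, 38]], [[114, 119, 120], [47, 52, 44], [37, 44, 36], [36, 45, 37]], [[116, 120, 119], [44, 50, 45], [37, 46, 39], [40, 48, 41]], [[137, 140, 140], [61, 68, 62], [33, 44, 36], [41, 49, 43]], [[142, 144, 148], [105, 108, 108], [42, 51, 42], [39, 49, 41]], [[78, 86, 89], [101, 109, 117], [62, 69, 68], [50, 58, 54]]]
top [[179, 202, 49, 7, 181]]
wrist [[318, 135, 14, 131, 1249]]
mm [-85.9  45.3  -4.3] yaw 2.89 rz -82.8 tilt [-0.0018 -0.001  -1.    ] F [0.4 0.5 0.1]
```

The gauge hangs where predicted: green at top px rows 202–209 up to column 228, and dark green at side columns 308–312. Next I'll fold hook_a.

Emit:
jog_arm(moves=[0,0,0,0,0,-1,0.7,0,0,0,0,0,-1,0.7,0,0,0,0,0,-1,0.7,0,0,0,0,0,-1,0.7,0,0,0,0,0,-1,0.7,0,0,0,0,0,-1,0.7,0,0,0,0,0,-1,0.7,0,0,0,0,0,-1,0.7])

```text
t: 33.08
eef_pos: [0.5386, 0.1835, 0.2547]
tool_rot: [-0.001, 0.461, 0.887, -0.001]
contact_force: [-0.5, -0.0, 0.1]
gripper_width: 0.7
grasp_force: 0.0
```

Emit:
jog_arm(moves=[0,0,0,0,0,-1,0.7,0,0,0,0,0,-1,0.7,0,0,0,0,0,-1,0.7,0,0,0,0,0,-1,0.7,0,0,0,0,0,-1,0.7,0,0,0,0,0,-1,0.7,0,0,0,0,0,-1,0.7,0,0,0,0,0,-1,0.7])

```text
t: 33.75
eef_pos: [0.5386, 0.1834, 0.2547]
tool_rot: [-0.001, 0.199, 0.98, -0.001]
contact_force: [-0.3, 0.2, 0.4]
gripper_width: 0.699
grasp_force: 0.0
```

Emit:
jog_arm(moves=[0,0,0,0,0,-1,0.7,0,0,0,0,0,-1,0.7,0,0,0,0,0,-1,0.7,0,0,0,0,0,-1,0.7,0,0,0,0,0,-0.7,0.7,-0.2,-1,0,0,0,0,0.7,-0.2,-1,0,0,0,0,0.7,-0.2,-1,0,0,0,0,0.7])

```text
t: 34.42
eef_pos: [0.546, 0.1223, 0.2547]
tool_rot: [-0.001, 0.037, 0.999, -0.001]
contact_force: [-0.1, -0.4, -0.1]
gripper_width: 0.699
grasp_force: 0.0
```

Emit:
jog_arm(moves=[-0.2,-1,0,0,0,0,0.7,-0.2,-1,0,0,0,0,0.7,-0.2,-1,0,0,0,0,0.7,-0.2,-1,0,0,0,0,0.7,-0.2,-1,0,0,0,0,0.7,-0.2,-1,0,0,0,0,0.7,-0.2,-1,0,0,0,0,0.7,-0.2,-1,0,0,0,0,0.7])

```text
t: 35.08
eef_pos: [0.5659, -0.04, 0.2548]
tool_rot: [-0.001, 0.038, 0.999, -0.0]
contact_force: [-0.7, 0.6, -0.2]
gripper_width: 0.7
grasp_force: 0.0
```

Emit:
jog_arm(moves=[-0.2,-1,0,0,0,0,0.7,-0.2,-1,0,0,0,0,0.7,-0.2,-1,0,0,0,0,0.7,-0.2,-1,0,0,0,0,0.7,-0.2,-1,0,0,0,0,0.7,-0.2,-1,0,0,0,0,0.7,-0.2,-1,0,0,0,0,0.7,-0.2,-1,0,0,0,0,0.7])

```text
t: 35.75
eef_pos: [0.5858, -0.2018, 0.2546]
tool_rot: [-0.001, 0.038, 0.999, 0.0]
contact_force: [0.6, 0.1, 0.1]
gripper_width: 0.703
grasp_force: 0.0
```

Emit:
jog_arm(moves=[0,0,0,0,0,0,0.7,0,0,0,0,0,0,0.7,0,0,0,0,0,0,0.7,0,0,0,0,0,0,0.7,0,0,0,0,0,0,0.7,0,0,0,0,0,0,0.7,0,0,0,0,0,0,0.7,0,0,0,0,0,0,0.7])

```text
t: 36.42
eef_pos: [0.5864, -0.2005, 0.256]
tool_rot: [0.0, 0.037, 0.999, 0.0]
contact_force: [0.1, 0.9, -0.2]
gripper_width: 0.7
grasp_force: 0.0
```

Run:
```python
from h import *
go((.5956,-.2197,.1215),85.7)
```

```text
mm [-10.6 -18.4 134.5] yaw 85.71 rz 0.0 tilt [ 2.e-04  1.e-04 -1.e+00] F [ 0.1  0.9 -0.2]
```

Emit:
jog_arm(moves=[-0.26,-0.46,0,0,0,0,0.7,-0.27,-0.46,0.2,0,0,0,0.7,0,0,1,0,0,0,0.7,0,0,1,0,0,0,0.7,0,0,1,0,0,0,0.7,0,0,0.9,0,0,0,0.7,0,0,0.5,0,0,0,0.7,0,0,0.5,0,0,0,0.7])

```text
t: 37.08
eef_pos: [0.5954, -0.2212, 0.1527]
tool_rot: [-0.0, 0.038, 0.999, -0.0]
contact_force: [-0.2, 0.8, 0.1]
gripper_width: 0.698
grasp_force: 0.0
```

Emit:
jog_arm(moves=[0,0,0.5,0,0,0,0.7,0,0,0.5,0,0,0,0.7,0,0,0.4,0,0,0,0.7,0,0,0.2,0,0,0,0.6,0,0,0,0,0,0,0.4,0,0,0,0,0,0,0.2,0,0,0,0,0,0,0,0,0,0,0,0,0,0], grip_force=25)

```text
t: 37.75
eef_pos: [0.596, -0.2199, 0.1226]
tool_rot: [0.001, 0.038, 0.999, 0.0]
contact_force: [0.1, 0.3, -0.5]
gripper_width: 0.137
grasp_force: 28.3
```

Emit:
jog_arm(moves=[0,0,0,0,0,0,0,0,0,0,0,0,0,0,0,0,0,0,0,0,0,0,0,0,0,0,0,0,0,0,0,0,0,0,0,0,0,0,0,0,0,0,0,0,0,0,0,0,0,0,0,0,0,0,0,0])

```text
t: 38.42
eef_pos: [0.596, -0.22, 0.1222]
tool_rot: [0.0, 0.038, 0.999, 0.0]
contact_force: [1.2, 1.9, 3.5]
gripper_width: 0.135
grasp_force: 28.7
```

Emit:
jog_arm(moves=[0.01,0,-0.33,0,0,0,0,0.03,0,-0.33,0,0,0,0,0.05,0,-0.33,0,0,0,0,0.07,0,-0.32,0,0,0,0,0.09,0,-0.32,0,0,0,0,0.11,0,-0.31,0,0,0,0,0.13,0,-0.3,0,0,0,0,0.15,0,-0.29,0,0,0,0])

```text
t: 39.08
eef_pos: [0.581, -0.2188, 0.1723]
tool_rot: [-0.001, 0.038, 0.999, 0.0]
contact_force: [-3.3, 1.5, -8.2]
gripper_width: 0.138
grasp_force: 26.1
```

Emit:
jog_arm(moves=[0.17,0,-0.28,0,0,0,0,0.19,0,-0.27,0,0,0,0,0.2,0,-0.26,0,0,0,0,0.22,0,-0.24,0,0,0,0,0.24,0,-0.23,0,0,0,0,0.25,0,-0.21,0,0,0,0,0.26,0,-0.2,0,0,0,0,0.27,0,-0.18,0,0,0,0])

```text
t: 39.75
eef_pos: [0.5466, -0.2162, 0.2102]
tool_rot: [0.0, 0.038, 0.999, 0.0]
contact_force: [-0.1, 2.2, -13.0]
gripper_width: 0.132
grasp_force: 24.3
```

Emit:
jog_arm(moves=[0.29,0,-0.16,0,0,0,0,0.3,0,-0.14,0,0,0,0,0.3,0,-0.12,0,0,0,0,0.31,0,-0.1,0,0,0,0,0.32,0,-0.08,0,0,0,0,0.32,0,-0.06,0,0,0,0,0.32,0,-0.04,0,0,0,0,0.33,0,-0.02,0,0,0,0])

```text
t: 40.42
eef_pos: [0.4991, -0.2127, 0.226]
tool_rot: [0.003, 0.037, 0.999, -0.0]
contact_force: [5.1, 3.6, -4.5]
gripper_width: 0.135
grasp_force: 24.3
```

Emit:
jog_arm(moves=[0.1,0,0,0,0,0,0,0.1,0,0,0,0,0,0,0.1,0,0,0,0,0,0,0,0,0,0,0,0,0,0,0,0,0,0,0,0,0,0,0,0,0,0,0,0,0,0,0,0,0,0,0,0,0,0,0,0,0])

```text
t: 41.08
eef_pos: [0.4933, -0.2123, 0.2263]
tool_rot: [0.003, 0.037, 0.999, -0.0]
contact_force: [3.9, 4.2, -2.9]
gripper_width: 0.135
grasp_force: 24.5
```

Emit:
jog_arm(moves=[0,0,0,0,0,0,0.6,0,0,0,0,0,0,0.6,0,0,0,0,0,0,0.6,0,0,0,0,0,0,0.6,-0.7,0,-0.2,0,0,0,0.6,-0.7,0,-0.1,0,0,0,0.6,-0.7,0,0,0,0,0,0.3,0,0,0,0,0,0,0])

```text
t: 41.75
eef_pos: [0.5355, -0.2154, 0.2306]
tool_rot: [0.001, 0.037, 0.999, -0.001]
contact_force: [1.3, -0.6, -0.1]
gripper_width: 0.33
grasp_force: 0.0
```

Emit:
jog_arm(moves=[0,0,0,0,0,0,0,0,0,0,0,0,0,0,0,0,0,0,0,0,0,0,0,0,0,0,0,0,0.3,0,0,0,0,0,0,0.3,0,0,0,0,0,0,0.2,0,0,0,0,0,0,0,0,0,0,0,0,0])

```text
t: 42.42
eef_pos: [0.5164, -0.2142, 0.2306]
tool_rot: [0.0, 0.038, 0.999, 0.0]
contact_force: [1.2, 0.2, -0.1]
gripper_width: -0.001
grasp_force: 0.3
```

Emit:
jog_arm(moves=[0.1,0,0,0,0,0,0,0.1,0,0,0,0,0,0,0.1,0,0,0,0,0,0,0,0,0,0,0,0,0,0,0,0,0,0,0,0,0,0,0,0,0,0,0,0,0,0,0,0,0,0,0,0,0,0,0,0,0])

```text
t: 43.08
eef_pos: [0.5114, -0.2137, 0.2304]
tool_rot: [0.0, 0.038, 0.999, -0.0]
contact_force: [1.8, -0.2, 2.3]
gripper_width: 0.0
grasp_force: 1.2
```

Emit:
jog_arm(moves=[0.1,0,0,0,0,0,0,0.05,0,0,0,0,0,0,0,0,0,0,0,0,0,0,0,0,0,0,0,0,0,0,0,0,0,0,0,0,0,0,0,0,0,0,0,0,0,0,0,0,0,0,0,0,0,0,0,0])

```text
t: 43.75
eef_pos: [0.5103, -0.2136, 0.2305]
tool_rot: [0.002, 0.037, 0.999, -0.001]
contact_force: [9.3, -1.4, -2.5]
gripper_width: -0.0
grasp_force: 4.5
```

Emit:
jog_arm(moves=[0.05,0,0,0,0,0,0,0,0,0,0,0,0,0,0,0,0,0,0,0,0,-0.5,0,0,0,0,0,0,-1,0,0,0,0,0,0,-1,0,-0.5,0,0,0,0,0,0,-1,0,0,0,0,0,0,-1,0,0,0,0])

```text
t: 44.42
eef_pos: [0.5562, -0.2165, 0.279]
tool_rot: [-0.003, 0.037, 0.999, 0.0]
contact_force: [0.6, -0.3, -0.1]
gripper_width: 0.003
grasp_force: 0.0
```

Emit:
jog_arm(moves=[0,0,-1,0,0,0,0,0,0,-1,0,0,0,0,0,0,0,0,0,0,0,0,0,0,0,0,0,0,0,0,0,0,0,0,0,0,0,0,0,0,0,0,0,0,0,0,0,0,0,0,0,0,0,0,0,0])

```text
t: 45.08
eef_pos: [0.5565, -0.217, 0.3194]
tool_rot: [-0.001, 0.038, 0.999, 0.0]
contact_force: [-0.1, -0.7, -0.2]
gripper_width: -0.002
grasp_force: 0.0
```

Run:
```python
from h import *
np.set_printoptions(precision=4,suppress=True)
s=read_camera("side");t=read_camera("top")
print("green",green(s),green(t))
h=np.array([.4959,-.2122,.175])
for a in(0,.05,.1):
  d=np.array([np.sin(a),0,np.cos(a)]);b=np.array([-np.cos(a),0,np.sin(a)])
  print(a,"tip rear/front top",proj(s,[h+.11*d+.017*b,h+.11*d-.005*b]),proj(t,[h+.11*d+.017*b,h+.11*d-.005*b]))
f=lambda im,x,y:cv2.convertScaleAbs(cv2.resize(im[y:y+75,x:x+100],(400,300),interpolation=cv2.INTER_CUBIC),alpha=1.6,beta=20)
cv2.imwrite("pics/c8.png",np.hstack([f(s["color"],245,195),f(t["color"],410,190)]))
# gray (unsaturated) pixels near the expected tip in the side image
hsv=cv2.cvtColor(s["color"],cv2.COLOR_BGR2HSV)
for r in range(196,244,4): print(r,[int(v) for v in s["color"][r,272:312:2].mean(1)])
```

```text
green [[309, 103, 7, 25, 130]] [[168, 200, 61, 10, 391]]
0 tip rear/front top [[283.1773 230.8823]
 [298.2447 230.519 ]] [[472.8524 240.9941]
 [472.0041 225.1448]]
0.05 tip rear/front top [[286.9527 230.4586]
 [301.9968 230.6089]] [[472.8591 236.9962]
 [471.6753 221.2274]]
0.1 tip rear/front top [[290.7526 230.1635]
 [305.7232 230.8266]] [[472.7789 232.9813]
 [471.2654 217.3567]]
196 [78, 69, 55, 53, 52, 80, 96, 88, 92, 87, 90, 92, 98, 94, 73, 77, 75, 73, 73, 116]
200 [74, 74, 54, 56, 62, 95, 122, 145, 146, 151, 152, 163, 161, 142, 96, 93, 91, 94, 95, 134]
204 [119, 127, 128, 110, 106, 110, 119, 149, 161, 162, 161, 162, 162, 151, 96, 90, 93, 95, 98, 137]
208 [87, 69, 61, 58, 58, 56, 68, 147, 160, 162, 159, 158, 163, 162, 159, 159, 159, 160, 161, 161]
212 [95, 150, 159, 160, 158, 160, 162, 163, 160, 159, 162, 162, 160, 161, 162, 162, 162, 159, 163, 163]
216 [100, 149, 162, 160, 163, 161, 160, 163, 160, 160, 160, 162, 163, 160, 160, 161, 158, 161, 165, 163]
220 [78, 143, 158, 163, 162, 159, 160, 161, 160, 162, 161, 162, 163, 162, 163, 161, 161, 160, 160, 163]
224 [70, 116, 128, 148, 161, 160, 160, 161, 162, 161, 161, 162, 164, 161, 164, 161, 161, 159, 162, 164]
228 [63, 53, 60, 141, 155, 154, 108, 79, 72, 79, 92, 87, 87, 105, 159, 159, 159, 161, 161, 163]
232 [84, 122, 116, 139, 93, 61, 53, 56, 55, 56, 55, 57, 57, 84, 160, 161, 161, 160, 161, 164]
236 [60, 57, 69, 133, 74, 61, 52, 52, 48, 51, 50, 49, 51, 83, 161, 162, 161, 162, 161, 162]
240 [83, 111, 99, 134, 65, 58, 60, 59, 60, 60, 69, 49, 53, 85, 159, 163, 163, 163, 161, 162]
```

```bash
python3 -c "
from station import *
print(hand_in())"
```

```text
the job is handed in; nothing more can be done
None
```

The job is handed in at about 45 s: the gauge hangs on hook_b, which is down on its stop, hook_a is folded flat against its board, and the arm never went near the medal, flashlight or slab stand (I did not recheck their positions at the end).

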